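# Set a panel upright in the turning frame, lock it and stroke the feeler carriage

## Robot

A 7-joint arm with a two-finger parallel gripper is mounted at the origin on a cart in front of the work surface, level with it; the furniture and walls round the work are solid. World frame = base frame: x ahead of the robot, y to its left, z up, the work surface at z = 0. Lengths are in mm, angles in rad, forces in N, time in s.
With the tool pointing down it reaches from about 400 to 850 mm from the base axis. Payload 4.4 kg.
Tool frame: the origin (TCP) lies midway between the tips of the shut fingers; the grasp point (between the pads) lies arm.grasp_offset behind it (arm.grasp_offset is the distance from the TCP to the grasp point, in mm); z points along the fingers, y is the direction in which the jaws open and shut (so a half turn about z gives the same grasp; the last joint's range is limited). The gripper opens to 94 mm and grips with 3 to 60 N. Pads are 16 mm wide; open, the fingers measure 119 mm over their backs; the gripper's body (75 mm by 177 mm) begins 78 mm behind the grasp point.
Start: joints at [1.082, 0.628, 0.038, 1.517, -0.027, 0.996, -0.02], TCP at [266.734, -592.766, 205.478] pointing down, gripper open.
Joint ranges: [-3.06, 3.06], [-0.37, 2.12], [-1.25, 1.32], [0.18, 2.47], [-1.1, 4.24], [0.23, 1.98], [-2.94, 2.94]. Speed limits (rad/s): [2.57, 2.57, 3.14, 3.14, 3.14, 3.14, 3.14].

## Interface

Orientations are given as [roll, pitch, yaw] about the fixed x, y, z axes, in that order (R = Rz(yaw) Ry(pitch) Rx(roll)).
In Python, from rig import arm gives the robot as it stands.
- The arm moves only by the tool step_arm, never from a script. Its argument "targets" is a list of rows, each a list of 2 entries, a list of its own where there are three numbers: the shift along the world's x, y, z in m, then the turn about the world's z in degrees. A call has 1 to 5 rows; each row is the pose to reach, as a shift and turn from the pose commanded when the call began; what a row does not reach only later rows make up. A row lasts 1/12 s, in which the tool goes at most 41.7 mm and 7.16 degrees, less where a joint would pass 70% of its speed; a pose out of reach is approached as far as the arm can. A call with a gripper value outside its range is refused whole. "hand" is the opening, from 0 (shut) to 1 (fully open), set as the call begins (left out, the last holds). The fingers move at their own pace and stop on an object; "squeeze" is the grip in N (left out, the last holds). Time passes only in rows, so rows that repeat a pose let the fingers close. It gives the time, the measured TCP pose, the force and the opening at its end, in the units of the state.
- arm.state(): the state, without advancing time (a new reading comes with each control period).
- arm.read_camera(name): name is "side" or "top" or "wrist"; returns (picture, depth): 400x640x3 uint8, blue, green, red; 400x640 float32, mm along the optical axis (not along the pixel's ray), 0 where there is no reading.
- arm.camera_info(name): a dict with "vfov" (degrees; the focal length in pixels is half the picture's height over the tangent of half this angle, whatever the lens; pixels are square), "cx", "cy" (the principal point, pixels), "eye" and "rotation" of the camera in the world. Camera axes: x right, y up, looking along -z (the intrinsics and any distortion apply to the point x, -y, -z); pixel columns grow to the right and rows downward; lengths in mm; the calibration is good to about 2 mm. A picture is of the moment at which its call begins: read the wrist's pose just before it. camera_info takes no time and is no camera call; for the wrist camera it gives the pose at the moment of the call.
- arm.job_done(): hands the job in, once; it reports no verdict.
The state is a dict: "time": time; "joint_positions": joint angles; "joint_velocities": joint speeds; "tau": joint torques, N m; "tool_pos": TCP position; "ee_rot": TCP orientation; "force": force on the tool from outside, world axes, zero at the start; "moment": the same for the moment, N m; "grip_width": finger opening in mm.
Only numpy, scipy, OpenCV 4.12 (cv2) and the standard library are available. Lean on these libraries where they do the work, as an engineer would, in place of code of your own. Each camera call takes 0.05 s, during which the arm holds its last target.

## Task

Turn the panel in the turning frame by its grip bar until it stands upright with the bar on top, then lock it there by turning the wing knob clockwise to its stop. After that run the feeler carriage along its rail to the right-hand stop and from there through its whole travel to the left-hand stop, to check that it moves freely along the standing panel, and leave it there. Leave the two wood offcuts and the round tin at the frame where they are.

Things in the scene. Friction and masses are not known exactly. Their poses are not given: they have to be found in the camera images.
- pivot (a point): Point on the panel's turning axis, midway between the two grey uprights of the fixed turning frame, 150 mm above the bench. Frame axes: y along the panel's axis (towards the left upright), x away from the robot, z up. The plywood base plate (14 mm thick) reaches from 180 mm in front of this point to 55 mm behind it and from 150 mm left to 195 mm right. The uprights stand 125 mm left and right of it, 16 mm thick, 50 mm wide, top 175 mm above the bench.
- panel (a joint): Turning angle of the wooden panel (100 x 210 x 12 mm, aluminium end strips) about the frame's y axis, rad: 0 = panel level with the grip bar towards the robot; grows as the bar is lifted, pi/2 = upright with the bar on top. Range -0.35 to 2.3, no stop at upright; the hinge is stiff (about 0.12 N m) and stays where it is left.
- bar_mid (a point): Middle of the round steel grip bar (12 mm diameter), which runs parallel to the turning axis, 88 mm from it, on two arms 120 mm apart (about 105 mm clear bar between them), with a 32 mm gap between bar and panel edge. The bar may turn in the fingers. Axes turn with the panel: y along the bar, x from the bar to the axis.
- lock_knob (a joint): Angle of the black wing knob that locks the frame, rad: 0 = loose, grows clockwise as seen looking at the knob, 1.35 = locked against its stop. Friction about 0.06 N m.
- knob_grip (a point): Grip point: on the knob's axis, mid-wing. The knob is on the grey clamp head outside the right upright; its axis leans 0.44 rad (25 deg) from vertical, to the right and a little (63 deg round) towards the robot. Axes turn with the knob: z along its axis, outward (up and right); x along the wing; y across. Wing 42 (x) by 12 thick (y); it ends 12 mm above this point; the 40 mm wide collar begins 20 mm below.
- carriage (a joint): Position of the feeler carriage on its rail, m: 0 = at the right-hand stop, 0.13 = at the left-hand stop (moves along the frame's y axis). Friction about 2 N.
- carriage_grip (a point): Centre of the black square grip post of the carriage (18 x 18 mm, top 20 mm above this point, carriage block 50 x 50 mm begins 29 mm below it). The rail is 145 mm in front of the panel axis; this point is 77 mm above the bench. Axes parallel to the frame's: y along the rail to the left. A flat feeler arm runs from the carriage block back to the panel.
- offcut_long: Loose wood offcut, 45 x 130 x 30 mm, right of the frame; origin in the middle of its underside. Leave alone.
- offcut_short: Loose wood offcut, 60 x 90 x 22 mm, lying on the frame's base under the panel; origin in the middle of its underside. Leave alone.
- round_tin: Loose round tin of screws, 90 mm across, 29 mm high, left of the frame; origin in the middle of its underside. Leave alone.

How it is judged:
By the outcome, as a careful person would: the job done as asked, in the order asked, and still so for the second after the job is handed in, with the robot touching nothing.
It also fails if it takes over 66 s, if anything falls off the work surface, if the arm or the gripper's body presses on something with over 40 N, if the wrist force passes 120 N, or if a joint passes its speed limit or range.

## Working session

There is one attempt and no reset: what is moved stays moved. The work goes in short steps, Python scripts to look and compute and a tool call to move; the robot and the scene stay as the last step left them, time stands still between calls to the robot, and variables do not carry over. Pictures are saved under pics/ and viewed, and the job is handed in when it is done.

Besides the shell and the picture viewer there is one more tool, called as a command line: name --argument value ..., lists and objects as JSON in quotes. step_arm: Moves the arm, as the interface text tells. Its arguments: {"type":"object","properties":{"targets":{"type":"array"},"hand":{"type":"number"},"squeeze":{"type":"number"}},"required":["targets"]}

```bash
ls; mkdir -p pics; python3 - <<'E'
from rig import arm
import cv2
print(arm.state()); print(arm.grasp_offset)
for n in ("side","top","wrist"):
    i=arm.camera_info(n); print(n,i)
    p,d=arm.read_camera(n); cv2.imwrite(f"pics/{n}0.png",p)
    import numpy as np; np.save(f"pics/{n}0.npy",d)
E
```

```text
pics
{'time': 0.0, 'joint_positions': array([ 1.08221943,  0.62930474,  0.03843219,  1.51836535, -0.02699201,
        0.99629667, -0.01998516]), 'joint_velocities': array([ 1.12606598e-03, -2.04050019e-06, -5.05913725e-04, -2.64068975e-04,
        5.36238222e-05, -1.60022800e-04,  2.64228271e-04]), 'tau': array([ 2.63096290e-04, -5.49730289e+01,  1.14344649e+00, -1.86638367e+01,
       -5.21151605e-02,  2.37104116e-02,  1.80254287e-04]), 'tool_pos': array([ 266.44695309, -592.14810702,  204.58162453]), 'ee_rot': array([-3.13973638e+00,  2.32465128e-05,  4.22804062e-01]), 'force': array([-0.64912256,  1.13850106, -0.13934265]), 'moment': array([-0.00254983, -0.04570671,  0.01793744]), 'grip_width': 93.93271123215123}
18.8
side {'vfov': 57.05178004252299, 'cx': 325.43456959620113, 'cy': 199.57183335411614, 'eye': array([ 425.03182034, -732.42582312,  621.94310684]), 'rotation': array([ 0.98751445, -0.02355338, -0.15549466])}
top {'vfov': 56.67772495268664, 'cx': 314.48592145667953, 'cy': 202.00818937849743, 'eye': array([376.06078378,  25.88493583, 952.41226699]), 'rotation': array([ 0.22735591, -0.00226585, -1.73498116])}
wrist {'vfov': 67.00931353048297, 'cx': 318.8895937514981, 'cy': 200.73639210825513, 'eye': array([ 328.49398898, -565.48317988,  382.59954792]), 'rotation': array([-2.32038911e-01,  7.03462277e-04, -1.14778435e+00])}
```

View pictures.

View pics/side0.png

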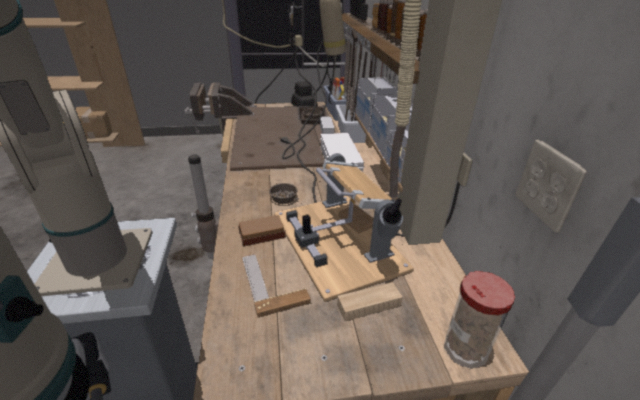

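View pics/top0.png

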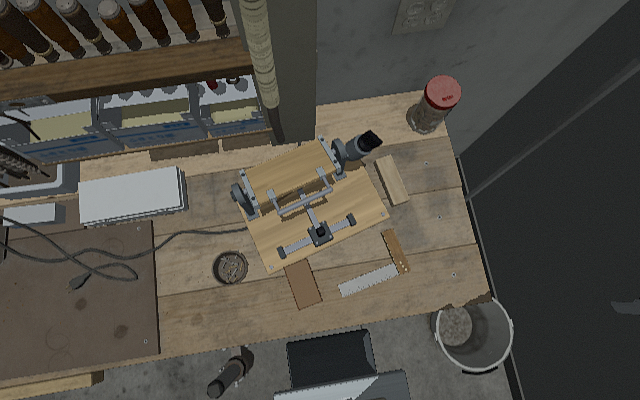

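View pics/wrist0.png

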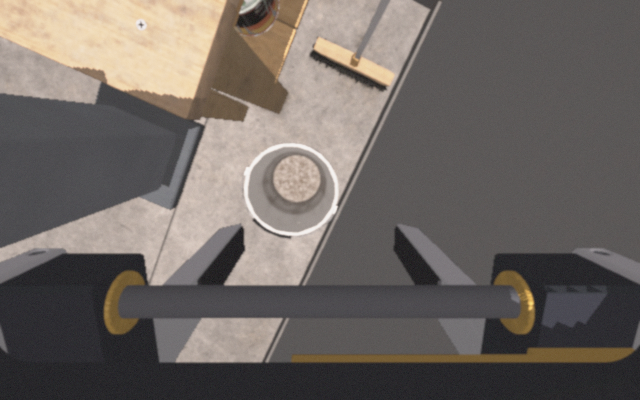

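```bash
cat > h.py <<'E'
import numpy as np, cv2
from scipy.spatial.transform import Rotation as Ro
from rig import arm
def cam(n,i=None):
    i=i or arm.camera_info(n)
    f=200/np.tan(np.radians(i["vfov"])/2)
    return f,i["cx"],i["cy"],np.array(i["eye"]),Ro.from_euler("xyz",i["rotation"]).as_matrix()
def ray(c,u,v):
    f,cx,cy,e,R=c
    return R@np.array([(u-cx)/f,-(v-cy)/f,-1.])   # times depth
def onplane(c,u,v,z):
    r=ray(c,u,v); return c[3]+r*(z-c[3][2])/r[2]
def proj(c,P):
    f,cx,cy,e,R=c
    p=R.T@(np.asarray(P,float)-e); return np.array([cx+f*p[0]/-p[2],cy-f*p[1]/-p[2]])
def pts(c,d):
    f,cx,cy,e,R=c
    v,u=np.mgrid[:400,:640]
    r=np.stack([(u-cx)/f,-(v-cy)/f,-np.ones_like(u,float)],-1)
    P=e+(r*d[...,None])@R.T; P[d==0]=np.nan; return P
def tri(c1,p1,c2,p2):
    a,b=ray(c1,*p1),ray(c2,*p2); a/=np.linalg.norm(a); b/=np.linalg.norm(b)
    s=np.linalg.lstsq(np.stack([a,-b],1),c2[3]-c1[3],rcond=None)[0]
    A,B=c1[3]+s[0]*a,c2[3]+s[1]*b
    return (A+B)/2,np.linalg.norm(A-B)
E
python3 - <<'E'
from h import *
for n,(x0,y0,x1,y1) in dict(top=(220,110,420,260),side=(230,150,430,300)).items():
    p=cv2.imread(f"pics/{n}0.png"); cv2.imwrite(f"pics/{n}0z.png",cv2.resize(p[y0:y1,x0:x1],None,fx=4,fy=4,interpolation=cv2.INTER_CUBIC))
    c=cam(n); P=pts(c,np.load(f"pics/{n}0.npy"))
    L=dict(top=[(320,232),(351,217),(281,252),(380,213),(268,268),(303,285),(390,180),(230,267),(370,140),(300,205),(456,274)],side=[(306,222),(390,210),(320,257),(328,290),(370,305),(284,193),(324,357)])[n]
    for u,v in L: print(n,u,v,P[v,u].round(0))
E
```

```text
top 320 232 [498.  -9.  97.]
top 351 217 [531. -94.  41.]
top 281 252 [474.  91.  38.]
top 380 213 [ 534. -174.   11.]
top 268 268 [442. 130.  15.]
top 303 285 [387.  50.  34.]
top 390 180 [ 612. -214.   30.]
top 230 267 [461. 225.   6.]
top 370 140 [ 661. -144.  207.]
top 300 205 [550.  27. 181.]
top 456 274 [ 351. -336.   -4.]
side 306 222 [501. -23.  86.]
side 390 210 [ 651. -170.  210.]
side 320 257 [ 525. -101.   40.]
side 328 290 [ 531. -182.   17.]
side 370 305 [ 608. -245.   29.]
side 284 193 [462. 244.   3.]
side 324 357 [ 500. -329.   -0.]
```

View pics/top0z.png

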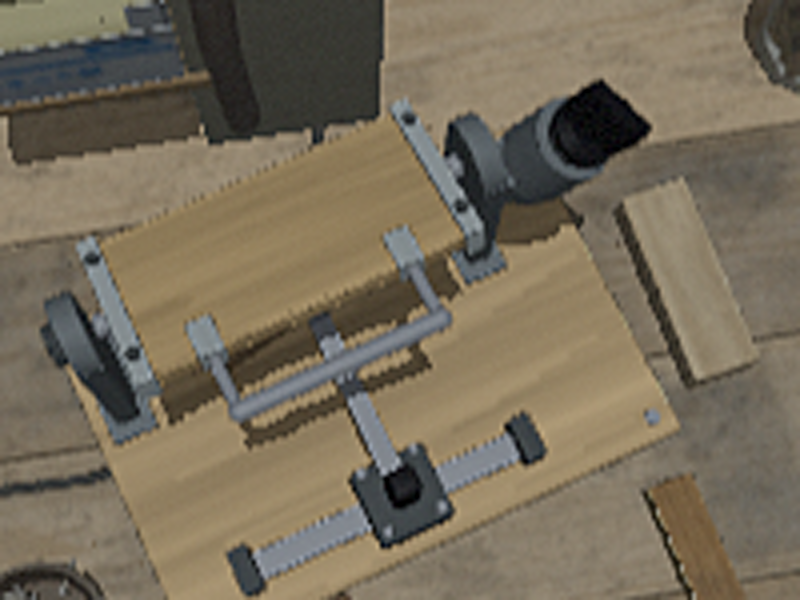

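View pics/side0z.png

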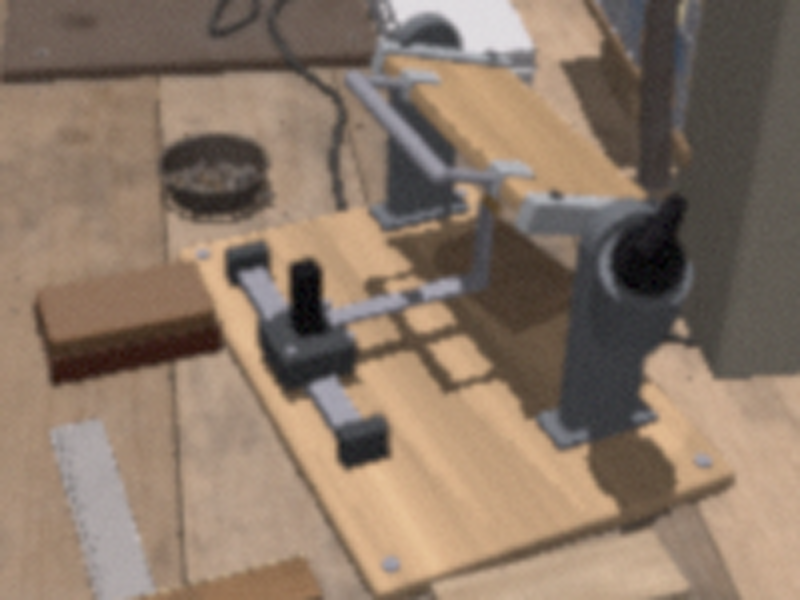

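```bash
python3 - <<'E'
from h import *
ct,cs=cam("top"),cam("side")
T=lambda x,y:(220+x/4-.4,110+y/4-.4); S=lambda x,y:(230+x/4-.4,150+y/4-.4)
Z={}
for n,a,b in [("barL",T(238,411),S(352,82)),("barR",T(443,318),S(444,172)),("knobc",T(603,122),S(663,240)),
  ("post",T(402,476),S(304,264)),("plateFR",T(679,426),S(375,594)),("railstopR",T(524,438),S(362,430)),("railstopL",T(246,568),S(248,250)),("tabL",T(203,333),S(415,77)),("tabR",T(403,245),S(510,172))]:
    p,e=tri(ct,a,cs,b); Z[n]=p; print(n,p.round(1),"gap",round(e,1))
for a,b in [("barL","barR"),("railstopL","railstopR")]:
    d=Z[a]-Z[b]; print(a,np.linalg.norm(d),np.degrees(np.arctan2(-d[0],d[1])))
Pt=pts(ct,np.load("pics/top0.npy"))
for k,(x,y) in dict(pc=(278,247),pLf=(90,245),pLn=(145,380),pRf=(405,110),pRn=(470,240),barm=(338,364),barl=(260,402),barr=(420,330)).items():
    u,v=T(x,y); print(k,Pt[round(v),round(u)].round(0))
# pillar front
Ps=pts(cs,np.load("pics/side0.npy"))
for u,v in [(408,240),(430,240),(408,200),(415,150),(440,150),(402,100),(400,70),(410,20),(395,160)]: print("pillar",u,v,Ps[v,u].round(0))
for u,v in [(245,60),(265,60),(262,100),(290,100),(290,140),(305,60)]: print("pillT",u,v,Pt[v,u].round(0))
E
```

```text
barL [542.7  73.2 173.5] gap 1.4
barR [576.9 -43.8 176.9] gap 2.9
knobc [ 668.7 -148.1  194. ] gap 5.3
post [504.  -10.9  96.4] gap 4.3
plateFR [ 520.7 -196.8    9.7] gap 3.3
railstopR [526.9 -93.4  33. ] gap 0.6
railstopL [474.5  90.6  37.3] gap 0.3
tabL [587.7  86.3 167.9] gap 5.9
tabR [622.  -30.  165.7] gap 2.6
barL 121.96750392627287 16.289796457674278
railstopL 191.380322143432 15.891024247040695
pc [637.  39. 158.]
pLf [659. 145. 145.]
pLn [567. 120. 174.]
pRf [710. -47. 147.]
pRn [619. -67. 167.]
barm [557.  17. 183.]
barl [545.  60. 180.]
barr [570. -31. 180.]
pillar 408 240 [765. -39.  15.]
pillar 430 240 [824. -43.  12.]
pillar 408 200 [765.   4. 111.]
pillar 415 150 [765.  14. 246.]
pillar 440 150 [797. -45. 273.]
pillar 402 100 [722.  31. 362.]
pillar 400 70 [714.  45. 423.]
pillar 410 20 [716.  31. 522.]
pillar 395 160 [729.  40. 208.]
pillT 245 60 [749.  77. 418.]
pillT 265 60 [710.  43. 467.]
pillT 262 100 [729.  65. 320.]
pillT 290 100 [765.  12. 239.]
pillT 290 140 [764.  25.  29.]
pillT 305 60 [765. -23. 372.]
```

```bash
python3 - <<'E'
from h import *
fx=np.array([np.cos(.281),np.sin(.281)]); fy=np.array([-fx[1],fx[0]]); pv=np.array([640.8,38.1])
for n in ("side","top"):
    P=pts(cam(n),np.load(f"pics/{n}0.npy")).reshape(-1,3)
    P=P[~np.isnan(P[:,0])]
    for lo,hi in [(190,260),(260,340),(340,420),(420,500),(500,600)]:
        Q=P[(P[:,2]>lo)&(P[:,2]<hi)&(P[:,0]>640)&(P[:,0]<790)&(abs(P[:,1]-40)<160)]
        q=Q[:,:2]-pv; X=q@fx; Y=q@fy; m=(X>40); 
        if m.sum()==0: continue
        print(n,lo,hi,m.sum(),"frame X min/5/50",np.percentile(X[m],[0,2,10,50]).round(),)
        for y0 in range(-120,120,20):
            k=m&(Y>=y0)&(Y<y0+20)
            if k.sum()>3: print("   Y",y0,k.sum(),"Xmin",np.percentile(X[k],[0,5]).round())
p=cv2.imread("pics/side0.png"); cv2.imwrite("pics/s2.png",cv2.resize(p[0:260,270:470],None,fx=3,fy=2.3))
E
```

```text
side 190 260 1124 frame X min/5/50 [ 78.  80.  84. 107.]
   Y -120 314 Xmin [96. 97.]
   Y -100 107 Xmin [100. 100.]
   Y -80 99 Xmin [105. 106.]
   Y -60 98 Xmin [112. 112.]
   Y -40 237 Xmin [79. 82.]
   Y -20 170 Xmin [78. 79.]
   Y 0 30 Xmin [129. 129.]
   Y 20 4 Xmin [135. 136.]
   Y 100 19 Xmin [158. 159.]
side 260 340 1476 frame X min/5/50 [ 75.  78.  83. 105.]
   Y -120 426 Xmin [95. 97.]
   Y -100 146 Xmin [ 99. 100.]
   Y -80 134 Xmin [106. 107.]
   Y -60 125 Xmin [111. 112.]
   Y -40 405 Xmin [76. 79.]
   Y -20 185 Xmin [75. 77.]
side 340 420 2063 frame X min/5/50 [ 70.  73.  78. 107.]
   Y -120 505 Xmin [95. 97.]
   Y -100 167 Xmin [ 99. 100.]
   Y -80 151 Xmin [105. 106.]
   Y -60 151 Xmin [112. 112.]
   Y -40 559 Xmin [72. 75.]
   Y -20 282 Xmin [70. 73.]
   Y 0 10 Xmin [127. 128.]
   Y 20 11 Xmin [139. 140.]
   Y 40 15 Xmin [120. 120.]
   Y 60 43 Xmin [121. 122.]
   Y 80 40 Xmin [128. 128.]
   Y 100 51 Xmin [132. 134.]
side 420 500 2161 frame X min/5/50 [ 64.  68.  72. 105.]
   Y -120 597 Xmin [95. 97.]
   Y -100 198 Xmin [100. 101.]
   Y -80 189 Xmin [106. 106.]
   Y 
[... 1149 characters left out ...]
 Xmin [108. 110.]
   Y 40 477 Xmin [114. 116.]
   Y 60 479 Xmin [119. 121.]
   Y 80 478 Xmin [126. 127.]
   Y 100 459 Xmin [131. 133.]
top 420 500 2622 frame X min/5/50 [ 65.  67.  70. 104.]
   Y -120 288 Xmin [96. 97.]
   Y -100 493 Xmin [ 99. 100.]
   Y -80 496 Xmin [104. 106.]
   Y -60 455 Xmin [110. 111.]
   Y -40 136 Xmin [67. 69.]
   Y -20 587 Xmin [65. 67.]
   Y 0 154 Xmin [74. 77.]
   Y 60 9 Xmin [153. 162.]
top 500 600 1733 frame X min/5/50 [61. 62. 63. 70.]
   Y -120 45 Xmin [97. 97.]
   Y -100 105 Xmin [ 99. 100.]
   Y -80 137 Xmin [105. 106.]
   Y -60 131 Xmin [111. 112.]
   Y -40 254 Xmin [61. 63.]
   Y -20 944 Xmin [61. 62.]
   Y 0 105 Xmin [73. 74.]
   Y 60 11 Xmin [175. 175.]
```

View pics/s2.png

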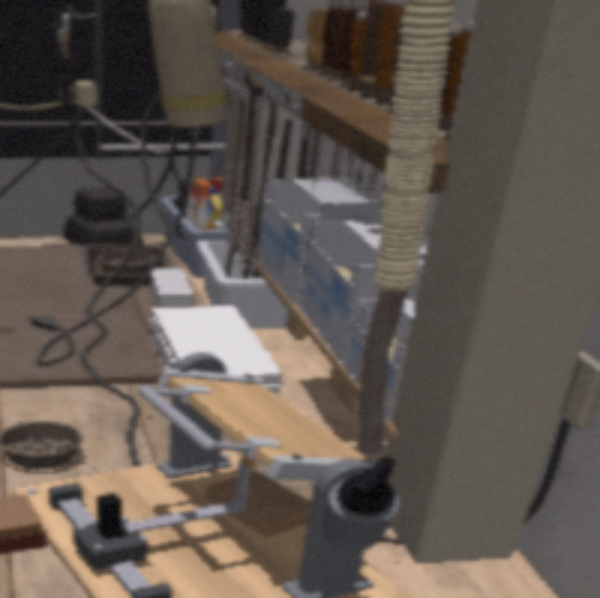

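step_arm --targets '[[[0.01,0.02,0.02],4],[[0.02,0.05,0.04],8],[[0.032,0.075,0.06],12],[[0.044,0.1,0.07],16],[[0.057,0.129,0.08],20.4]]' --hand 0.32 --squeeze 20

```text
time: 0.57
tool_pos: [323.9, -463.3, 286.3]
ee_rot: [3.14, 0.001, 0.781]
force: [0.4, -0.2, 0.7]
grip_width: 64.0
```

step_arm --targets '[[[0.014,0.032,0],5.1],[[0.028,0.064,0],10.2],[[0.042,0.096,0],15.3],[[0.056,0.128,0],20.4],[[0.07,0.16,0],25.5]]'

```text
time: 0.98
tool_pos: [393.9, -302.1, 285.5]
ee_rot: [-3.141, 0.0, 1.228]
force: [0.8, -0.6, -0.3]
grip_width: 31.9
```

step_arm --targets '[[[0.014,0.032,0],5.1],[[0.028,0.064,0],10.2],[[0.042,0.096,0],15.3],[[0.056,0.128,0],20.4],[[0.07,0.16,0],25.5]]'

```text
time: 1.4
tool_pos: [463.9, -142.2, 285.5]
ee_rot: [-3.142, 0.0, 1.673]
force: [1.2, -0.4, 0.0]
grip_width: 30.1
```

step_arm --targets '[[[0.014,0.032,0],5.1],[[0.028,0.064,0],10.2],[[0.042,0.096,0],15.3],[[0.056,0.128,0],20.4],[[0.056,0.128,0],20.4]]'

```text
time: 1.82
tool_pos: [521.7, -7.6, 285.8]
ee_rot: [3.137, -0.004, 2.038]
force: [-0.6, 0.3, 0.9]
grip_width: 30.1
```

```bash
python3 - <<'E'
from h import *
s=arm.state(); c=cam("wrist"); p,d=arm.read_camera("wrist"); print(s["tool_pos"],s["ee_rot"])
cv2.imwrite("pics/w1.png",p); np.savez("pics/w1.npz",d=d,c=np.array(c,dtype=object))
E
```

```text
[521.72953543  -7.56000053 285.75598839] [ 3.13688074 -0.00398897  2.03807792]
```

View pics/w1.png

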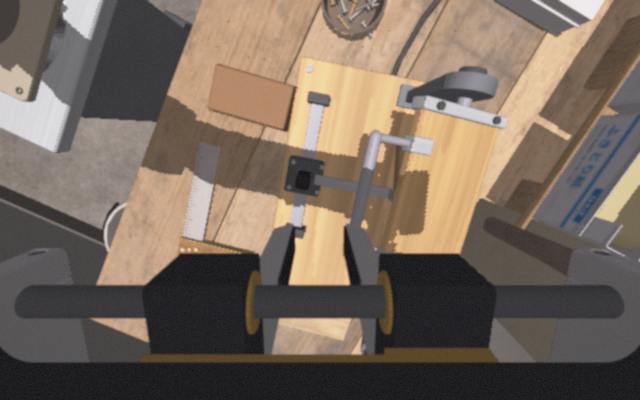

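```bash
python3 - <<'E'
from h import *
z=np.load("pics/w1.npz",allow_pickle=True); c=tuple(z["c"]); P=pts(c,z["d"].astype(float))
for u,v in [(376,138),(371,165),(365,190),(358,215)]: print(P[v,u].round(1), onplane(c,u,v,175).round(1))
print("post",P[181,303],P[178,301],onplane(c,303,181,97))
print(proj(c,[542.7,73.2,173.5]),proj(c,[576.9,-43.8,176.9]))
# panel surface plane
Q=P[150:240:4,405:450:4].reshape(-1,3); print(Q[::9].round(0))
E
```

```text
[nan nan nan] [545.1  68.9 175. ]
[552.   44.7 180.7] [553.2  44.6 175. ]
[558.5  21.3 180.5] [559.7  20.7 175. ]
[564.1  -3.4 181.6] [565.7  -4.6 175. ]
post [504.32573534 -11.99850661  95.32116537] [500.48798704  -9.77777313  95.16480522] [504.27466259 -11.71463107  97.        ]
[375.7531979  132.59816486] [349.55796828 253.4183256 ]
[[578.  72. 163.]
 [612.  89. 158.]
 [601.  80. 165.]
 [592.  71. 167.]
 [584.  62. 165.]
 [619.  79. 158.]
 [608.  70. 162.]
 [599.  61. 165.]
 [ nan  nan  nan]
 [626.  69. 156.]
 [615.  59. 161.]
 [605.  50. 164.]
 [595.  41. 168.]
 [633.  58. 155.]
 [622.  49. 159.]
 [612.  40. 163.]
 [602.  31. 167.]
 [641.  47. 153.]
 [629.  38. 159.]
 [619.  29. 161.]
 [608.  20. 166.]
 [648.  36. 153.]
 [637.  27. 156.]
 [626.  18. 161.]
 [615.   9. 165.]
 [655.  24. 152.]
 [645.  15. 154.]
 [633.   6. 160.]
 [623.  -3. 163.]
 [663.  13. 151.]
 [652.   3. 155.]]
```

step_arm --targets '[[[0.01,0.022,0],3.5],[[0.02,0.045,-0.02],7],[[0.03,0.067,-0.04],10],[[0.03,0.067,-0.05],10],[[0.03,0.067,-0.05],10]]'

```text
time: 2.28
tool_pos: [547.8, 50.6, 232.9]
ee_rot: [-3.137, -0.002, 2.2]
force: [0.1, -0.6, -0.5]
grip_width: 29.9
```

step_arm --targets '[[[0.001,0,-0.02],0],[[0.001,0,-0.045],0],[[0.001,0,-0.065],0],[[0.001,0,-0.079],0],[[0.001,0,-0.079],0]]'

```text
time: 2.7
tool_pos: [548.7, 48.0, 154.5]
ee_rot: [-3.136, -0.001, 2.196]
force: [-1.1, -0.2, -0.5]
grip_width: 29.9
```

step_arm --targets '[[[0,0,0],0],[[0,0,0],0],[[0,0,0],0],[[0,0,0],0],[[0,0,0],0]]' --hand 0 --squeeze 15

```text
time: 3.12
tool_pos: [548.5, 47.7, 157.3]
ee_rot: [-3.136, 0.001, 2.196]
force: [-4.9, -4.2, 1.4]
grip_width: 16.0
```

step_arm --targets '[[[0.0037,0.0011,0.0106],0],[[0.0086,0.0025,0.0206],0],[[0.0148,0.0043,0.0299],0],[[0.0221,0.0064,0.0382],0],[[0.0305,0.0088,0.0456],0]]'

```text
time: 3.53
tool_pos: [577.8, 56.5, 203.5]
ee_rot: [-3.133, 0.0, 2.196]
force: [-7.8, -3.8, 4.4]
grip_width: 15.5
```

step_arm --targets '[[[0.0091,0.0026,0.0062],0],[[0.0188,0.0054,0.0111],0],[[0.0291,0.0084,0.0147],0],[[0.0397,0.0114,0.0169],0],[[0.0397,0.0114,0.0169],0]]'

```text
time: 3.95
tool_pos: [623.4, 70.2, 221.6]
ee_rot: [3.138, 0.004, 2.197]
force: [0.3, -2.3, 6.1]
grip_width: 15.7
```

```bash
python3 - <<'E'
from h import *
print(arm.state()["force"],arm.state()["tool_pos"])
for n,(x0,y0,x1,y1) in dict(top=(220,60,420,260),side=(270,80,470,280)).items():
    p,d=arm.read_camera(n); np.save(f"pics/{n}1.npy",d); cv2.imwrite(f"pics/{n}1.png",p)
    cv2.imwrite(f"pics/{n}1z.png",cv2.resize(p[y0:y1,x0:x1],None,fx=3,fy=3,interpolation=cv2.INTER_CUBIC))
E
```

```text
[ 0.26442407 -2.32086426  6.10703397] [623.41070898  70.22970474 221.59638876]
```

View pics/top1z.png

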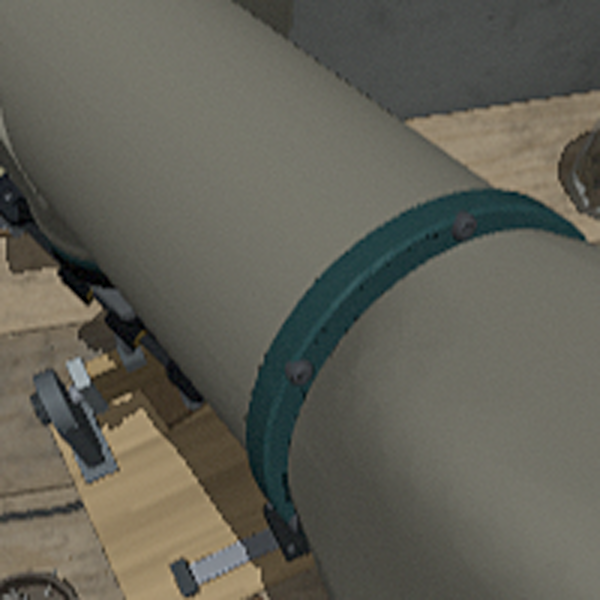

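View pics/side1z.png

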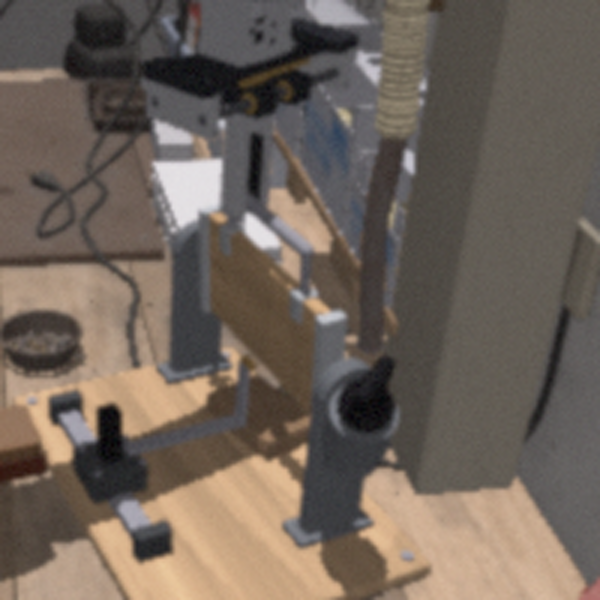

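```bash
cat >> h.py <<'E'
def panelfit(d,c,poly):
    P=pts(c,d); m=np.zeros((400,640),np.uint8); cv2.fillPoly(m,[np.array(poly,np.int32)],1)
    Q=P[(m>0)&~np.isnan(P[...,0])]
    for _ in range(4):
        o=Q.mean(0); U,S,V=np.linalg.svd(Q-o,full_matrices=False); r=(Q-o)@V[2]; Q=Q[abs(r)<2.5*r.std()+1e-6]
    n=V[2]; n=n if n[0]<0 else -n
    fx=np.array([np.cos(.281),np.sin(.281),0])
    X=n@fx; th=np.arctan2(-X,-n[2]) # tilt
    print("n",n.round(3),"N",len(Q),"rms",r.std().round(2),"panel angle",(np.pi/2+np.arcsin(n[2])).round(3),"yaw",np.arctan2(-n[1],-n[0]).round(3),"center",o.round(1),"X of face at center",((o-np.array([640.8,38.1,150]))@fx).round(1))
E
python3 - <<'E'
from h import *
d=np.load("pics/side1.npy"); c=cam("side")
panelfit(d,c,[(270+x/3,80+y/3) for x,y in [(222,240),(295,315),(300,380),(225,310)]])
panelfit(np.load("pics/side0.npy"),c,[(230+x/4,150+y/4) for x,y in [(430,75),(520,85),(610,180),(540,185)]])
E
```

```text
n [-0.96  -0.272 -0.07 ] N 529 rms 0.64 panel angle 1.501 yaw 0.276 center [634.1  33.4 151.8] X of face at center -7.7
n [-0.29  -0.082 -0.954] N 516 rms 0.53 panel angle 0.306 yaw 0.275 center [645.   34.2 154.7] X of face at center 2.9
```

step_arm --targets '[[[0.003,0.001,0.0],0],[[0.006,0.0017,0.0],0],[[0.006,0.0017,0],0]]'

```text
time: 4.3
tool_pos: [628.3, 71.6, 221.6]
ee_rot: [3.139, 0.003, 2.197]
force: [-0.5, -2.4, 7.4]
grip_width: 15.6
```

```bash
python3 - <<'E'
from h import *
print(arm.state()["force"],arm.state()["tool_pos"])
p,d=arm.read_camera("side"); c=cam("side"); np.save("pics/side2.npy",d); cv2.imwrite("pics/side2.png",p)
panelfit(d,c,[(270+x/3,80+y/3) for x,y in [(222,240),(295,315),(300,380),(225,310)]])
print(arm.state()["force"],arm.state()["tool_pos"])
E
```

```text
[-0.54029152 -2.35504514  7.36242204] [628.32347277  71.63773755 221.58670296]
n [-0.962 -0.271 -0.012] N 527 rms 0.64 panel angle 1.559 yaw 0.275 center [634.3  33.2 151.8] X of face at center -7.6
[-1.49294506 -2.49623159  6.94992477] [628.33110552  71.60936934 221.60162376]
```

```bash
python3 - <<'E'
from h import *
d=np.load("pics/side2.npy"); P=pts(cam("side"),d)
fx=np.array([np.cos(.278),np.sin(.278)]);fy=np.array([-fx[1],fx[0]])
q=P[...,:2]-np.array([640.8,38.1]); X=q@fx;Y=q@fy;Z=P[...,2]
m=(abs(Z-14)<12)&(X>-175)&(X<-15)&(Y>-185)&(Y<-60)
A=np.c_[X[m],Y[m],np.ones(m.sum())]; s=np.linalg.lstsq(A,Z[m],rcond=None)[0]; r=Z[m]-A@s
k=abs(r)<2; print(np.linalg.lstsq(A[k],Z[m][k],rcond=None)[0],k.sum())
E
```

```text
[-8.44025993e-04  2.15518738e-03  1.41284210e+01] 2017
```

step_arm --targets '[[[0.001,0.0003,0],0],[[0.001,0.0003,0],0]]'

```text
time: 4.52
tool_pos: [628.9, 71.8, 221.6]
ee_rot: [3.14, 0.003, 2.197]
force: [-1.9, -1.6, 7.5]
grip_width: 15.8
```

step_arm --targets '[[[0,0,0],0],[[0,0,0],0],[[0,0,0],0]]' --hand 0.3

```text
time: 4.77
tool_pos: [628.0, 73.7, 219.5]
ee_rot: [3.14, -0.0, 2.2]
force: [0.3, 0.3, 0.0]
grip_width: 27.6
```

```bash
python3 - <<'E'
from h import *
print(arm.state()["force"],arm.state()["tool_pos"],arm.state()["grip_width"])
p,d=arm.read_camera("side"); c=cam("side"); np.save("pics/side3.npy",d); cv2.imwrite("pics/side3.png",p)
panelfit(d,c,[(270+x/3,80+y/3) for x,y in [(222,240),(295,315),(300,380),(225,310)]])
E
```

```text
[0.26660745 0.34799474 0.03109505] [627.96154594  73.71897327 219.51566963] 27.64886844539445
n [-0.962 -0.272 -0.003] N 528 rms 0.67 panel angle 1.568 yaw 0.276 center [634.4  32.9 151.6] X of face at center -7.6
```

step_arm --targets '[[[0,0,0.02],0],[[0,0,0.045],0],[[-0.01,0,0.07],0],[[-0.04,-0.02,0.09],-5],[[-0.07,-0.04,0.1],-10]]'

```text
time: 5.23
tool_pos: [558.6, 35.3, 320.9]
ee_rot: [3.137, -0.001, 2.024]
force: [0.4, -0.7, 0.8]
grip_width: 28.4
```

```bash
python3 - <<'E'
from h import *
a=cv2.imread("pics/top0.png")[120:180,325:405]; b=cv2.imread("pics/side3.png")[185:245,360:440]
i=np.hstack([cv2.resize(x,None,fx=5,fy=5,interpolation=cv2.INTER_CUBIC) for x in (a,b)])
i=np.clip(255*(i/255.)**.5,0,255).astype(np.uint8); cv2.imwrite("pics/knob.png",i)
E
```

```text
(no output)
```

View pics/knob.png

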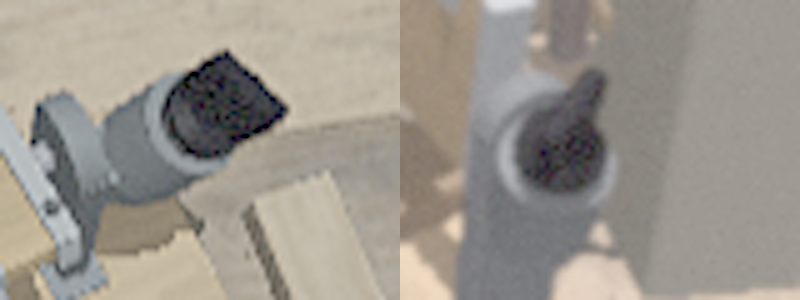

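step_arm --targets '[[[0.008,-0.018,0],-7],[[0.016,-0.036,0],-14],[[0.024,-0.054,0],-21],[[0.032,-0.072,0],-28],[[0.04,-0.09,0],-35]]'

```text
time: 5.65
tool_pos: [598.1, -57.2, 319.1]
ee_rot: [3.141, -0.0, 1.409]
force: [-0.1, -0.1, 0.4]
grip_width: 28.5
```

step_arm --targets '[[[0.011,-0.02,0],-7],[[0.022,-0.04,0],-14],[[0.033,-0.06,0],-21],[[0.044,-0.08,0],-28],[[0.056,-0.1,0],-35]]'

```text
time: 6.07
tool_pos: [654.2, -157.1, 318.9]
ee_rot: [-3.141, -0.0, 0.798]
force: [0.1, 1.1, 0.1]
grip_width: 28.5
```

step_arm --targets '[[[0,0,0],-3],[[0,0,0],-3]]'

```text
time: 6.23
tool_pos: [654.0, -157.7, 318.1]
ee_rot: [-3.141, 0.001, 0.748]
force: [0.3, -0.2, -0.3]
grip_width: 28.2
```

```bash
python3 - <<'E'
from h import *
s=arm.state(); c=cam("wrist"); p,d=arm.read_camera("wrist"); print(s["tool_pos"],s["ee_rot"])
cv2.imwrite("pics/w2.png",p); np.savez("pics/w2.npz",d=d,c=np.array(c,dtype=object))
i=cv2.resize(p[100:280,210:430],None,fx=3.3,fy=3.3,interpolation=cv2.INTER_CUBIC)
cv2.imwrite("pics/w2z.png",np.clip(255*(i/255.)**.5,0,255).astype(np.uint8))
E
```

```text
[ 654.04883408 -157.73860991  318.08960516] [-3.14108053e+00  6.94358194e-04  7.47845356e-01]
```

View pics/w2.png

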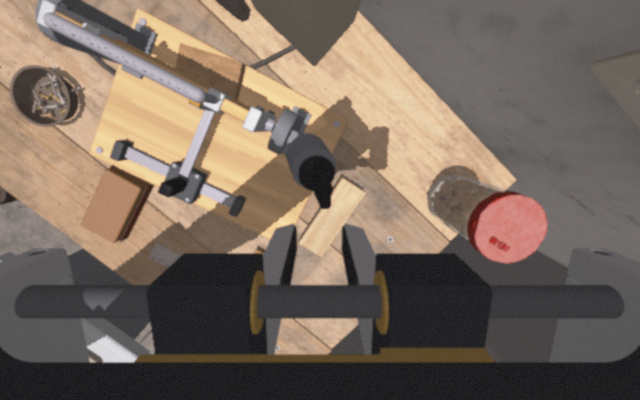

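View pics/w2z.png

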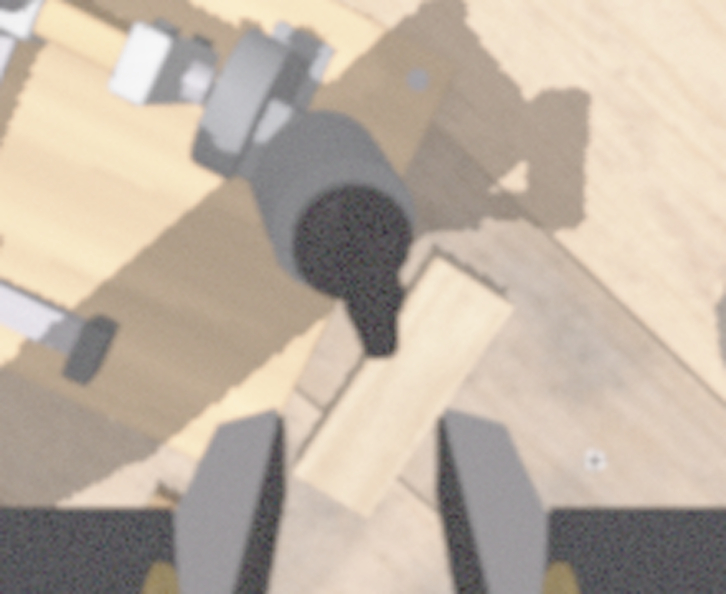

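```bash
python3 - <<'E'
from h import *
z=np.load("pics/w2.npz",allow_pickle=True); c=tuple(z["c"]); d=z["d"].astype(float); P=pts(c,d)
r=P[150:212:3,296:340:3,2]
np.set_printoptions(linewidth=200)
print(r.round(0)[:, :]) 
a=np.array([-.309,-.288,.906]); 
p=cv2.imread("pics/w2.png")
m=(p.max(2)<60); m[:140]=0;m[215:]=0;m[:,:290]=0;m[:,:][:,345:]=0
Q=P[m]; Q=Q[~np.isnan(Q[:,0])]; print(len(Q))
h=Q@a; print(np.percentile(h,[0,5,50,95,100]))
top=Q[h>h.max()-4]; print("top ridge",len(top),top.mean(0).round(1)); 
L=top-top.mean(0); U,S,V=np.linalg.svd(L,full_matrices=False); t=L@V[0]; print("dir",V[0].round(3),"ext",t.min(),t.max(),np.degrees(np.arctan2(V[0][1],V[0][0])))
hb,e=np.histogram(h,bins=24); print(list(zip(e.round(0),hb)))
E
```

```text
[[166. 173. 175. 178. 178. 177. 178. 176. 175. 174. 172.  13.  10.  -3.  -3.]
 [171. 176. 179. 178. 178. 176. 176. 175. 175. 172. 172. 171.  -1.  -1.  -3.]
 [177. 179. 178. 177. 177. 179. 185. 185. 181. 173. 172. 170. 168.  -2.  -1.]
 [178. 177. 177. 179. 187. 186. 188. 191. 193. 185. 183. 168. 167.  -1.  -2.]
 [177. 176. 178. 189. 187. 188. 196. 199. 199. 198. 182. 182. 166.  -2.  -0.]
 [176. 175. 185. 188. 188. 189. 199. 203. 205. 203. 184. 181. 180. 162.  -2.]
 [175. 184. 187. 188. 187. 188. 199. 207. 210. 211. 210. 181. 180.  -1.  -2.]
 [174. 187. 186. 189. 188. 188. 198. 208. 214. 217. 216. 214. 179.  -0.  -3.]
 [172. 185. 185. 186. 188. 186. 195. 210. 217. 220. 219. 217. 178.  -1.  -2.]
 [171. 184. 187. 187. 186. 188. 195. 209. 217. 219. 219. 217. 176.  -0.  -2.]
 [171. 183. 184. 185. 185. 185. 198. 208. 216. 217. 217. 216. 172.  -2.  15.]
 [ 13. 167. 181. 182. 183. 184. 199. 204. 215. 218. 216. 214.  -1.   3.  30.]
 [ 14.  12. 165. 179. 180. 179. 198. 208. 214. 214. 214. 214.  -1.  25.  28.]
 [ 13.  12.  12.  12. 175. 178. 191. 210. 214. 215. 214. 211. 208.  28.  27.]
 [ 14.  
[... 853 characters left out ...]
13.0), np.int64(8)), (np.float64(-11.0), np.int64(18)), (np.float64(-9.0), np.int64(40)), (np.float64(-6.0), np.int64(79)), (np.float64(-4.0), np.int64(52)), (np.float64(-2.0), np.int64(50)), (np.float64(1.0), np.int64(143)), (np.float64(3.0), np.int64(150)), (np.float64(5.0), np.int64(31)), (np.float64(7.0), np.int64(23)), (np.float64(10.0), np.int64(34)), (np.float64(12.0), np.int64(19)), (np.float64(14.0), np.int64(36)), (np.float64(17.0), np.int64(29)), (np.float64(19.0), np.int64(29)), (np.float64(21.0), np.int64(29)), (np.float64(24.0), np.int64(32)), (np.float64(26.0), np.int64(41)), (np.float64(28.0), np.int64(94)), (np.float64(30.0), np.int64(242)), (np.float64(33.0), np.int64(72))]
```

```bash
python3 - <<'E'
from h import *
z=np.load("pics/w2.npz",allow_pickle=True); c=tuple(z["c"])
a=np.array([-.309,-.288,.906])
for u,v in [(316.7,173.6),(316.5,172.5)]:
    r=ray(c,u,v)
    for h0 in (2,4):
        t=(h0-c[3]@a)/(r@a); q=c[3]+r*t; print(h0,q.round(1),(q+20*a).round(1))
E
```

```text
2 [ 669.9 -141.8  185.6] [ 663.7 -147.5  203.7]
4 [ 670.2 -141.6  188. ] [ 664.  -147.3  206.1]
2 [ 670.7 -140.8  186.2] [ 664.5 -146.6  204.3]
4 [ 670.9 -140.6  188.6] [ 664.8 -146.3  206.7]
```

```bash
python3 - <<'E'
from h import *
z=np.load("pics/w2.npz",allow_pickle=True); c=tuple(z["c"]); P=pts(c,z["d"].astype(float))
def fit(Q,thr=1.5):
    Q=Q[~np.isnan(Q[:,0])]; k=np.ones(len(Q),bool)
    for _ in range(8):
        o=np.median(Q[k],0) if _==0 else Q[k].mean(0); V=np.linalg.svd(Q[k]-o)[2]; n=V[2]*np.sign(V[2][2]); r=(Q-o)@n; k=abs(r)<thr
    return n,o,k.sum(),len(Q)
p=cv2.imread("pics/w2.png"); dark=p.max(2)<75
m=np.zeros_like(dark); m[164:186,300:313]=1
n,o,k,N=fit(P[m&dark]); print("disc n",n.round(3),o.round(1),k,N,"lean",np.arccos(n[2]),np.degrees(np.arctan2(n[1],n[0])))
# ridge top plane
m=np.zeros_like(dark); m[168:209,321:331]=1
n,o,k,N=fit(P[m],1.5); print("ridge n",n.round(3),o.round(1),k,N,np.arccos(n[2]),np.degrees(np.arctan2(n[1],n[0])))
# clamp grey ring
i=cv2.resize(p[140:215,280:350],None,fx=8,fy=8,interpolation=cv2.INTER_NEAREST)
cv2.imwrite("pics/w2k.png",np.clip(255*(i/255.)**.35,0,255).astype(np.uint8))
E
```

```text
disc n [-0.23  -0.157  0.96 ] [ 661.9 -134.3  186.1] 235 282 lean 0.2825175575870864 -145.62162426517742
ridge n [ 0.66  -0.748  0.074] [ 667.7 -155.4  208.8] 129 409 1.4967259868110194 -48.584311574571636
```

View pics/w2k.png

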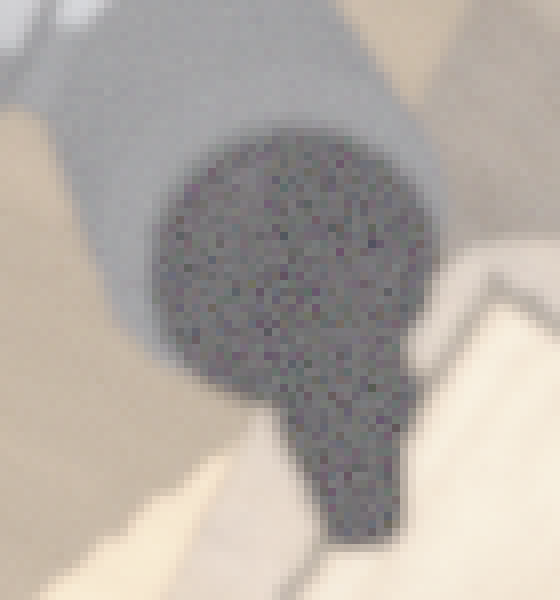

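```bash
python3 - <<'E'
from h import *
z=np.load("pics/w2.npz",allow_pickle=True); c=tuple(z["c"]); P=pts(c,z["d"].astype(float))
p=cv2.imread("pics/w2.png"); dark=cv2.GaussianBlur(p.max(2),(5,5),0)
m=dark<62
cm=np.zeros_like(m); cm[150:215,290:345]=1; m&=cm>0
Z=P[...,2]; k=m&(Z>168)&(Z<191)
Q=P[k]; A=np.c_[Q[:,0]-665,Q[:,1]+145,np.ones(len(Q))]
w=np.ones(len(Q),bool)
for t in (4,3,2,1.5,1.5,1.5):
    s=np.linalg.lstsq(A[w],Q[w,2],rcond=None)[0]; r=Q[:,2]-A@s; w=abs(r)<t
n=np.array([-s[0],-s[1],1]); n/=np.linalg.norm(n); print("n",n.round(3),w.sum(),len(Q),"lean",np.arccos(n[2]).round(3),np.degrees(np.arctan2(n[1],n[0])),s)
v,u=np.nonzero(k); print(u[w].min(),u[w].max(),v[w].min(),v[w].max())
# disc outline ellipse centre on that plane
for uv in [(316.9,173.0)]:
    rr=ray(c,*uv); o=np.array([665,-145,s[2]]); t=((o-c[3])@n)/(rr@n); q=c[3]+rr*t; print("disc centre",q.round(1))
    for h in (20,32): print(h,(q+h*n).round(1))
kk=m&(Z>195); h=(P[kk]-q)@n; print("wing h",np.percentile(h,[50,90,98,100]).round(1))
T=P[kk][h>np.percentile(h,98)-3.5]; f=T-q-((T-q)@n)[:,None]*n; U,S,V=np.linalg.svd(f-f.mean(0),full_matrices=False); print("ridge offset from axis",f.mean(0).round(1),"dir",V[0].round(3),((f-f.mean(0))@V[0]).min(),((f-f.mean(0))@V[0]).max(),"width",np.ptp((f-f.mean(0))@V[1]), len(T), T.mean(0))
E
```

```text
n [ 0.023 -0.319  0.947] 282 547 lean 0.326 -85.82409282287404 [-2.46079783e-02  3.37037162e-01  1.82007988e+02]
299 333 157 186
disc centre [ 670.2 -141.7  183. ]
20 [ 670.7 -148.1  201.9]
32 [ 671.  -152.   213.3]
wing h [30.9 34.5 35.7 37.1]
ridge offset from axis [1.2 1.8 0.6] dir [-0.683 -0.697 -0.218] -11.631905178930538 22.560968587063623 width 11.61581499313597 231 [ 672.20468286 -150.75690404  215.65369943]
```

step_arm --targets '[[[0.006,0.003,-0.02],0.5],[[0.013,0.0067,-0.05],1],[[0.013,0.0067,-0.075],1],[[0.013,0.0067,-0.095],1],[[0.013,0.0067,-0.095],1]]' --hand 0.33

```text
time: 6.7
tool_pos: [663.7, -147.7, 219.4]
ee_rot: [-3.134, 0.004, 0.772]
force: [-0.2, 0.1, -0.4]
grip_width: 31.0
```

```bash
python3 - <<'E'
from h import *
s=arm.state(); c=cam("wrist"); p,d=arm.read_camera("wrist"); print(s["tool_pos"],s["ee_rot"],s["force"])
p2,_=arm.read_camera("side")
i=cv2.resize(p[120:300,210:430],None,fx=2,fy=2,interpolation=cv2.INTER_CUBIC)
j=cv2.resize(p2[130:250,340:440],(300,360),interpolation=cv2.INTER_CUBIC)
i=np.hstack([i,j])
cv2.imwrite("pics/w3z.png",np.clip(255*(i/255.)**.45,0,255).astype(np.uint8))
E
```

```text
[ 663.74498308 -147.6634395   219.36085578] [-3.13368464  0.00423671  0.77230303] [-0.17632944  0.05240593 -0.3866008 ]
```

View pics/w3z.png

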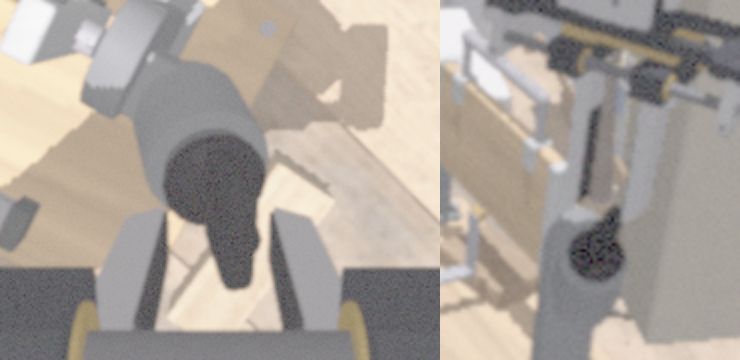

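step_arm --targets '[[[0,0,0],0],[[0,0,-0.01],0],[[0,0,-0.02],0],[[0,0,-0.029],0],[[0,0,-0.029],0]]'

```text
time: 7.22
tool_pos: [665.3, -149.7, 192.5]
ee_rot: [-3.138, 0.002, 0.768]
force: [-0.9, 0.4, -0.2]
grip_width: 31.0
```

step_arm --targets '[[[0,0,0],0],[[0,0,0],0],[[0,0,0],0],[[0,0,0],0],[[0,0,0],0]]' --hand 0 --squeeze 12

```text
time: 7.63
tool_pos: [667.7, -150.5, 195.2]
ee_rot: [3.14, -0.001, 0.768]
force: [3.0, -2.9, -2.6]
grip_width: 16.3
```

```bash
python3 - <<'E'
from h import *
s=arm.state(); print(s["tool_pos"],s["ee_rot"],s["force"],s["moment"],s["joint_positions"])
E
```

```text
[ 667.65559682 -150.46238184  195.19312049] [ 3.13987141e+00 -6.66880037e-04  7.68048592e-01] [ 3.00797338 -2.91836601 -2.59024941] [-0.2175927  -0.50865518  0.04599468] [ 0.25685126  0.69183045 -0.13833655  1.41969177  0.1030661   1.03534033
 -0.70527284]
```

step_arm --targets '[[[0,0,0],-4],[[0,0,0],-8],[[0,0,0],-12],[[0,0,0],-16],[[0,0,0],-20]]'

```text
time: 8.05
tool_pos: [667.3, -151.6, 195.2]
ee_rot: [3.139, 0.0, 0.416]
force: [1.7, -3.3, -2.9]
grip_width: 18.4
```

```bash
python3 - <<'E'
from h import *
s=arm.state(); print(s["tool_pos"],s["ee_rot"],s["force"],s["moment"],s["joint_positions"])
E
```

```text
[ 667.26883835 -151.57379354  195.16131939] [3.13904040e+00 1.18224293e-05 4.15613963e-01] [ 1.72740743 -3.34700175 -2.87691743] [-0.74239783 -0.33335953  0.15117232] [ 0.20480997  0.68930982 -0.0426744   1.42170147  0.03414292  1.02988033
 -1.00085797]
```

step_arm --targets '[[[0,0,0],-4],[[0,0,0],-8],[[0,0,0],-12],[[0,0,0],-16],[[0,0,0],-20]]'

```text
time: 8.47
tool_pos: [666.9, -152.5, 195.3]
ee_rot: [3.138, -0.0, 0.066]
force: [1.7, -4.6, -0.7]
grip_width: 19.6
```

step_arm --targets '[[[0,0,0],-4],[[0,0,0],-8],[[0,0,0],-12],[[0,0,0],-16],[[0,0,0],-20]]'

```text
time: 8.88
tool_pos: [666.7, -153.3, 195.6]
ee_rot: [3.138, -0.002, -0.284]
force: [-0.1, -5.6, -0.1]
grip_width: 19.7
```

```bash
python3 - <<'E'
from h import *
s=arm.state(); print(s["tool_pos"],s["ee_rot"],s["force"],s["moment"],s["joint_positions"])
p,_=arm.read_camera("wrist")
p2,_=arm.read_camera("side")
i=cv2.resize(p[120:300,210:430],None,fx=2,fy=2,interpolation=cv2.INTER_CUBIC)
j=cv2.resize(p2[130:250,340:440],(300,360),interpolation=cv2.INTER_CUBIC)
i=np.hstack([i,j])
cv2.imwrite("pics/w4z.png",np.clip(255*(i/255.)**.45,0,255).astype(np.uint8))
E
```

```text
[ 666.66724345 -153.28819081  195.58524698] [ 3.13757232e+00 -1.66583242e-03 -2.83820372e-01] [-0.14641759 -5.583627   -0.13331422] [-1.06673594 -0.01639451  0.09171031] [ 0.10104532  0.69327293  0.14808876  1.4255667  -0.10543995  1.02922794
 -1.58495849]
```

View pics/w4z.png

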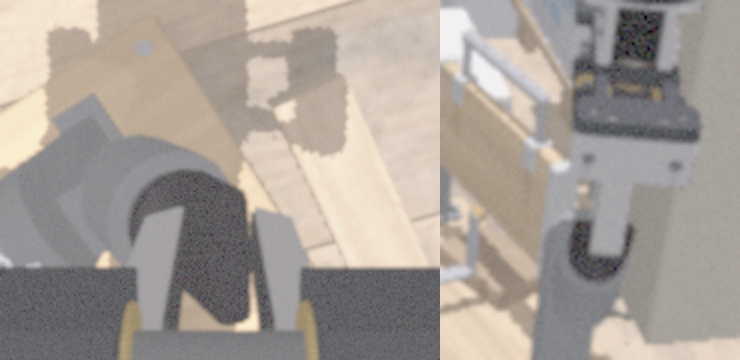

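step_arm --targets '[[[0,0,0],-3],[[0,0,0],-6],[[0,0,0],-9],[[0,0,0],-12],[[0,0,0],-12]]'

```text
time: 9.4
tool_pos: [666.6, -153.8, 195.9]
ee_rot: [3.137, -0.003, -0.492]
force: [-0.2, -6.4, 0.6]
grip_width: 19.6
```

```bash
python3 - <<'E'
from h import *
s=arm.state(); print(s["tool_pos"],s["ee_rot"],s["force"],s["moment"],s["grip_width"])
E
```

```text
[ 666.63155918 -153.77910781  195.89374033] [ 3.13727615e+00 -3.02765987e-03 -4.91974852e-01] [-0.19112182 -6.36013619  0.55174315] [-1.22576585  0.04019363  0.19830832] 19.55779626134573
```

step_arm --targets '[[[0,0,0],-3],[[0,0,0],-6],[[0,0,0],-8],[[0,0,0],-8]]' --squeeze 20

```text
time: 9.73
tool_pos: [667.2, -154.1, 196.1]
ee_rot: [3.138, -0.005, -0.63]
force: [0.7, -6.8, 0.6]
grip_width: 19.8
```

```bash
python3 - <<'E'
from h import *
s=arm.state(); print(s["tool_pos"],s["ee_rot"],s["force"],s["moment"],s["grip_width"])
E
```

```text
[ 667.1853366  -154.13420019  196.13225175] [ 3.13774896 -0.00503238 -0.62966625] [ 0.65703465 -6.81531093  0.56335001] [-1.29078305 -0.15723781  0.70639744] 19.75109846623578
```

step_arm --targets '[[[0,0,0],-3],[[0,0,0],-5],[[0,0,0],-5]]'

```text
time: 9.98
tool_pos: [667.7, -154.5, 196.3]
ee_rot: [3.139, -0.007, -0.717]
force: [1.6, -7.7, 1.5]
grip_width: 20.5
```

```bash
python3 - <<'E'
from h import *
s=arm.state(); print(s["tool_pos"],s["ee_rot"],s["force"],s["moment"],s["grip_width"])
E
```

```text
[ 667.74535761 -154.46589677  196.30345774] [ 3.13858874 -0.00677612 -0.71659232] [ 1.61948456 -7.68575587  1.45968967] [-1.33016957 -0.46349228  0.84847629] 20.517484149352278
```

step_arm --targets '[[[0,0,0],0],[[0,0,0],0],[[0,0,0],0],[[0,0,0.0],0]]' --hand 0.4

```text
time: 10.32
tool_pos: [666.8, -148.5, 195.0]
ee_rot: [-3.141, 0.002, -0.714]
force: [0.1, -0.2, 0.1]
grip_width: 37.3
```

step_arm --targets '[[[0,0,0.015],0],[[0,0,0.035],0],[[0,0,0.07],0],[[0,0,0.1],0],[[-0.02,0,0.125],5]]'

```text
time: 10.73
tool_pos: [649.5, -148.0, 321.3]
ee_rot: [-3.139, -0.002, -0.624]
force: [-0.2, 0.0, -0.1]
grip_width: 37.5
```

```bash
python3 - <<'E'
from h import *
s=arm.state(); c=cam("wrist"); p,d=arm.read_camera("wrist"); print(s["tool_pos"],s["ee_rot"],s["force"])
np.savez("pics/w5.npz",d=d,c=np.array(c,dtype=object)); cv2.imwrite("pics/w5.png",p)
p2,d2=arm.read_camera("side"); np.save("pics/side5.npy",d2)
panelfit(d2,cam("side"),[(270+x/3,80+y/3) for x,y in [(222,240),(295,315),(300,380),(225,310)]])
i=cv2.resize(p[80:260,210:430],None,fx=2,fy=2,interpolation=cv2.INTER_CUBIC)
j=cv2.resize(p2[130:250,340:440],(300,360),interpolation=cv2.INTER_CUBIC)
i=np.hstack([i,j])
cv2.imwrite("pics/w5z.png",np.clip(255*(i/255.)**.45,0,255).astype(np.uint8))
E
```

```text
[ 649.51894688 -148.04813476  321.25485878] [-3.13945333e+00 -1.92155948e-03 -6.24395378e-01] [-0.18517867  0.0016926  -0.13099567]
n [-0.962 -0.273 -0.001] N 526 rms 0.66 panel angle 1.57 yaw 0.276 center [634.2  33.8 151.6] X of face at center -7.6
```

View pics/w5z.png

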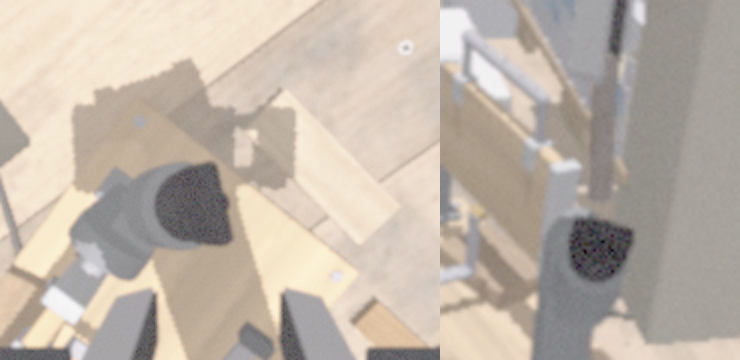

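```bash
python3 - <<'E'
from h import *
n=np.array([-.081,-.415,.906])
for f,box in (("w2",(150,215,290,345)),("w5",(150,215,280,340))):
    z=np.load(f"pics/{f}.npz",allow_pickle=True); c=tuple(z["c"]); P=pts(c,z["d"].astype(float))
    p=cv2.imread(f"pics/{f}.png"); m=cv2.GaussianBlur(p.max(2),(5,5),0)<62
    k=np.zeros_like(m); k[box[0]:box[1],box[2]:box[3]]=1; m&=k&(P[...,2]>192)
    Q=P[m]; h=(Q-np.array([667,-150.5,201.5]))@n
    T=Q[(h>np.percentile(h,97)-3.5)]; f_=T-T.mean(0); V=np.linalg.svd(f_,full_matrices=False)[2]; t=f_@V[0]
    w=V[0]-(V[0]@n)*n; w/=np.linalg.norm(w)
    e2=np.cross([0,0,1],n); e2/=np.linalg.norm(e2); e1=np.cross(e2,n)
    print(f,np.percentile(h,[90,97,100]).round(1),len(T),T.mean(0).round(1),V[0].round(3),np.ptp(t).round(1),np.ptp(f_@V[1]).round(1),"horiz",np.degrees(np.arctan2(V[0][1],V[0][0])).round(1),"inplane",np.degrees(np.arctan2(w@e2,w@e1)).round(1))
E
```

```text
w2 [13.2 13.8 14.7] 361 [ 667.3 -154.9  213.2] [-0.696 -0.631 -0.344] 37.3 12.9 horiz -137.8 inplane -34.2
w5 [13.3 13.8 14.6] 413 [ 666.5 -156.9  212.2] [-0.919  0.384  0.094] 39.4 13.8 horiz 157.3 inplane -102.8
```

```bash
python3 - <<'E'
from h import *
n=np.array([-.081,-.415,.906]); C=np.array([667,-150.5,201.5])
e2=np.cross([0,0,1],n); e2/=np.linalg.norm(e2); e1=np.cross(e2,n)
ims=[]
for f in ("w2","w5"):
    z=np.load(f"pics/{f}.npz",allow_pickle=True); c=tuple(z["c"]); P=pts(c,z["d"].astype(float)).reshape(-1,3)
    q=P-C; h=q@n; x=q@e1; y=q@e2
    im=np.zeros((60,60),np.float32)
    k=(abs(x)<30)&(abs(y)<30)&(h>-30)&(h<18)
    for a,b,c_ in zip(x[k],y[k],h[k]): 
        i,j=int(30-b),int(30+a); im[i,j]=max(im[i,j],c_+35)
    im=cv2.morphologyEx(im,cv2.MORPH_CLOSE,np.ones((3,3)))
    ims.append(cv2.resize((im*4.8).clip(0,255).astype(np.uint8),(390,390),interpolation=cv2.INTER_NEAREST))
    for lo in (6,9,11):
        s=k&(h>lo); pts2=np.c_[x[s],y[s]].astype(np.float32); r=cv2.minAreaRect(pts2); 
        A=np.cov(pts2.T); w,V=np.linalg.eigh(A); print(f,lo,len(pts2),r,"pca",np.degrees(np.arctan2(V[1,1],V[0,1])),pts2.mean(0))
cv2.imwrite("pics/kn.png",np.hstack(ims))
E
```

```text
w2 6 491 ((1.2854490280151367, 0.28400611877441406), (14.950313568115234, 41.09082794189453), 54.15516662597656) pca 146.76744684850433 [-0.85463715  0.76103556]
w2 9 446 ((1.2986392974853516, 0.30933380126953125), (14.973944664001465, 40.96659469604492), 52.97900390625) pca 146.66492318538627 [-0.07782098  0.57244074]
w2 11 366 ((1.4658794403076172, -0.062145233154296875), (13.010648727416992, 40.191009521484375), 52.507415771484375) pca 147.26633058771637 [0.7053444 0.5329721]
w5 6 544 ((2.1073873043060303, 0.9372787475585938), (41.443016052246094, 15.084147453308105), 69.55500030517578) pca 76.6235351920609 [0.9255601 1.3180585]
w5 9 497 ((2.1703455448150635, 0.7988986968994141), (41.21845626831055, 14.867968559265137), 69.46788024902344) pca 76.6047394144505 [1.2877374 1.1032537]
w5 11 402 ((2.1238951683044434, 0.6492404937744141), (40.380470275878906, 13.00937557220459), 81.56786346435547) pca 76.49755433476821 [1.8685333 0.9460204]
```

View pics/kn.png

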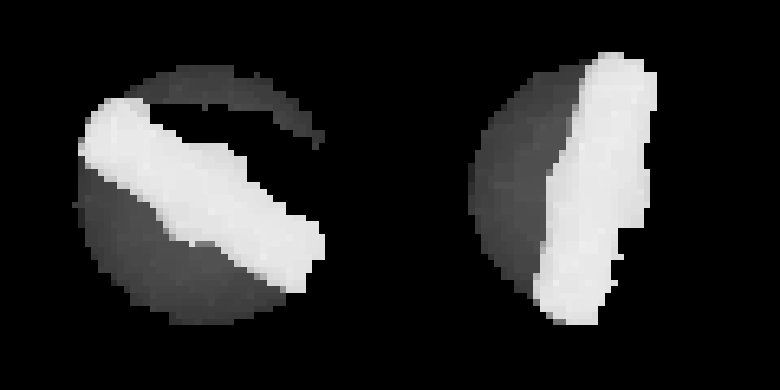

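step_arm --targets '[[[0.01,-0.002,-0.02],4],[[0.02,-0.003,-0.05],8],[[0.02,-0.003,-0.08],12],[[0.02,-0.003,-0.095],12],[[0.02,-0.003,-0.095],12]]'

```text
time: 11.25
tool_pos: [663.8, -150.9, 219.5]
ee_rot: [3.141, 0.01, -0.418]
force: [-0.0, 0.0, 0.8]
grip_width: 37.5
```

step_arm --targets '[[[0,0,-0.01],0],[[0,0,-0.02],0],[[0,0,-0.031],0],[[0,0,-0.031],0]]'

```text
time: 11.58
tool_pos: [665.8, -152.4, 191.9]
ee_rot: [3.141, 0.003, -0.419]
force: [0.4, -0.0, -0.6]
grip_width: 37.8
```

step_arm --targets '[[[0,0,0],0],[[0,0,0],0],[[0,0,0],0],[[0,0,0],0],[[0,0,0],0]]' --hand 0 --squeeze 30

```text
time: 12.0
tool_pos: [667.1, -153.7, 194.8]
ee_rot: [3.141, -0.001, -0.419]
force: [-0.6, -2.0, 1.4]
grip_width: 18.9
```

```bash
python3 - <<'E'
from h import *
s=arm.state(); print(s["tool_pos"],s["ee_rot"],s["force"],s["moment"],s["grip_width"])
E
```

```text
[ 667.13659595 -153.70162904  194.75643284] [ 3.14119900e+00 -1.39011248e-03 -4.19216543e-01] [-0.60315712 -1.9626513   1.4457275 ] [-0.0687767   0.14595109  0.00551989] 18.89260324447965
```

Mz≈0 at yaw −24°, so it's aligned. Twist further and watch the moment.

step_arm --targets '[[[0,0,0],-2],[[0,0,0],-4],[[0,0,0],-4]]'

```text
time: 12.25
tool_pos: [667.2, -153.8, 194.8]
ee_rot: [3.141, -0.002, -0.489]
force: [-0.9, -2.5, 2.9]
grip_width: 18.9
```

```bash
python3 - <<'E'
from h import *
s=arm.state(); print(s["tool_pos"],s["ee_rot"],s["force"],s["moment"],s["grip_width"])
E
```

```text
[ 667.22229983 -153.82624505  194.8432079 ] [ 3.14085768e+00 -1.73038185e-03 -4.88832337e-01] [-0.85549368 -2.51178039  2.85213074] [-0.14629611  0.213263    0.36443346] 18.89935664862039
```

step_arm --targets '[[[0,0,0],-2],[[0,0,0],-4],[[0,0,0],-4]]'

```text
time: 12.5
tool_pos: [667.5, -154.0, 195.0]
ee_rot: [3.141, -0.002, -0.557]
force: [0.0, -3.9, 5.1]
grip_width: 18.8
```

```bash
python3 - <<'E'
from h import *
s=arm.state(); print(s["tool_pos"],s["ee_rot"],s["force"],s["moment"],s["grip_width"])
E
```

```text
[ 667.47986531 -153.97984954  194.96313444] [ 3.14090338e+00 -2.45530954e-03 -5.57375120e-01] [ 0.0163286  -3.94352612  5.12997411] [-0.25205677  0.11877757  0.67989365] 18.8457449995224
```

step_arm --targets '[[[0,0,0],-2],[[0,0,0],-4],[[0,0,0],-4]]'

```text
time: 12.75
tool_pos: [667.9, -154.2, 195.1]
ee_rot: [3.141, -0.004, -0.627]
force: [0.0, -4.5, 5.0]
grip_width: 19.8
```

```bash
python3 - <<'E'
from h import *
s=arm.state(); print(s["tool_pos"],s["ee_rot"],s["force"],s["moment"],s["grip_width"])
E
```

```text
[ 667.91524041 -154.23823755  195.0695996 ] [ 3.14127448 -0.00357828 -0.62656723] [ 0.02935847 -4.53991689  4.9597025 ] [-0.41746596 -0.15994661  0.75248297] 19.805013356716756
```

step_arm --targets '[[[0,0,0],0],[[0,0,0],0],[[0,0,0],0],[[0,0,0.0],0]]' --hand 0.4

```text
time: 13.08
tool_pos: [666.5, -151.4, 193.2]
ee_rot: [-3.141, 0.002, -0.627]
force: [0.2, 0.5, -0.0]
grip_width: 37.2
```

step_arm --targets '[[[0,0,0.015],0],[[0,0,0.035],0],[[0,0,0.07],0],[[0,0,0.1],0],[[-0.02,0,0.11],5]]'

```text
time: 13.5
tool_pos: [651.3, -151.9, 307.6]
ee_rot: [-3.138, -0.007, -0.537]
force: [-0.4, 0.5, 0.4]
grip_width: 37.6
```

```bash
python3 - <<'E'
from h import *
s=arm.state(); c=cam("wrist"); p,d=arm.read_camera("wrist"); print(s["tool_pos"],s["ee_rot"],s["force"])
n=np.array([-.081,-.415,.906]); C=np.array([667,-150.5,201.5])
e2=np.cross([0,0,1],n); e2/=np.linalg.norm(e2); e1=np.cross(e2,n)
P=pts(c,d.astype(float)).reshape(-1,3); q=P-C; h=q@n; x=q@e1; y=q@e2
s=(abs(x)<30)&(abs(y)<30)&(h<18)&(h>9); A=np.c_[x[s],y[s]]; w,V=np.linalg.eigh(np.cov(A.T)); print(s.sum(),np.degrees(np.arctan2(V[1,1],V[0,1])))
E
```

```text
[ 651.26156692 -151.94746089  307.63200541] [-3.13810333 -0.00749789 -0.53742504] [-0.36379459  0.50084354  0.44571863]
540 76.61938189371641
```

step_arm --targets '[[[-0.025,0.02,0],7],[[-0.052,0.05,0],14],[[-0.08,0.08,-0.01],21],[[-0.11,0.11,-0.03],28],[[-0.143,0.14,-0.06],35]]'

```text
time: 13.97
tool_pos: [513.8, -20.4, 253.8]
ee_rot: [-3.14, -0.002, 0.077]
force: [0.4, 0.8, -1.0]
grip_width: 37.6
```

step_arm --targets '[[[0,0,-0.02],5],[[0,0,-0.04],10],[[0,0,-0.06],12],[[0,0,-0.06],12],[[0,0,-0.06],12]]'

```text
time: 14.38
tool_pos: [513.9, -22.7, 192.8]
ee_rot: [-3.14, 0.003, 0.278]
force: [0.5, 0.3, 0.4]
grip_width: 37.3
```

```bash
python3 - <<'E'
from h import *
s=arm.state(); c=cam("wrist"); p,d=arm.read_camera("wrist"); print(s["tool_pos"],s["ee_rot"],s["force"],s["grip_width"])
np.savez("pics/w6.npz",d=d,c=np.array(c,dtype=object)); cv2.imwrite("pics/w6.png",p)
p2,d2=arm.read_camera("side"); np.save("pics/side6.npy",d2)
panelfit(d2,cam("side"),[(270+x/3,80+y/3) for x,y in [(222,240),(295,315),(300,380),(225,310)]])
E
```

```text
[513.88786276 -22.65218724 192.80928442] [-3.14028455e+00  2.93017578e-03  2.78118262e-01] [0.48240264 0.26865685 0.41006336] 37.26951572130758
n [-0.963 -0.27  -0.003] N 526 rms 0.65 panel angle 1.568 yaw 0.274 center [634.3  33.4 151.9] X of face at center -7.5
```

View pics/w6.png

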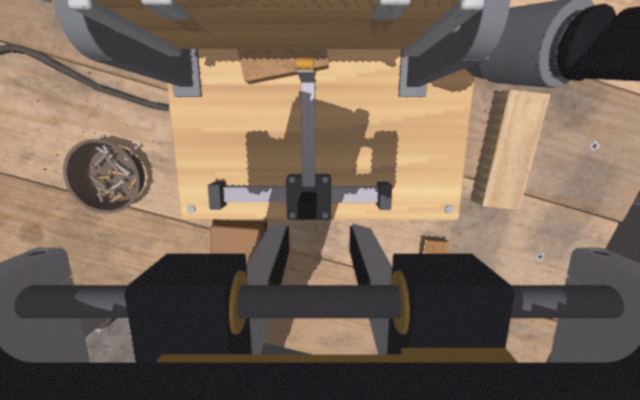

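```bash
python3 - <<'E'
from h import *
z=np.load("pics/w6.npz",allow_pickle=True); c=tuple(z["c"]); P=pts(c,z["d"].astype(float)); 
k=(abs(P[...,2]-96)<5)&(abs(P[...,0]-503)<25)&(abs(P[...,1]+11)<25)
Q=P[k]; print(k.sum(),Q.mean(0),np.percentile(Q,[2,98],0)); r=cv2.minAreaRect(Q[:,:2].astype(np.float32)); print(r)
print(arm.state()["tool_pos"])
E
```

```text
339 [504.90427704 -13.35390901  95.03005175] [[495.73428952 -22.22687398  91.70443737]
 [513.4224312   -4.54549429  96.68507942]]
((504.5641784667969, -13.312039375305176), (17.181760787963867, 17.244184494018555), 15.338006019592285)
[515.56244577 -22.91107394 194.39076419]
```

step_arm --targets '[[[-0.006,0.005,-0.02],0],[[-0.011,0.01,-0.04],0],[[-0.011,0.01,-0.065],0],[[-0.011,0.01,-0.08],0],[[-0.011,0.01,-0.08],0]]'

```text
time: 14.9
tool_pos: [502.8, -12.8, 112.3]
ee_rot: [-3.141, 0.003, 0.279]
force: [-0.7, 0.1, 0.4]
grip_width: 37.6
```

step_arm --targets '[[[0,0,-0.015],0],[[0,0,-0.03],0],[[0,0,-0.045],0],[[0,0,-0.055],0],[[0,0,-0.055],0]]'

```text
time: 15.32
tool_pos: [503.9, -13.0, 58.3]
ee_rot: [-3.141, 0.001, 0.279]
force: [-0.9, 0.4, 0.3]
grip_width: 37.5
```

step_arm --targets '[[[0,0,0],0],[[0,0,0],0],[[0,0,0],0],[[0,0,0],0]]' --hand 0 --squeeze 15

```text
time: 15.65
tool_pos: [504.7, -13.0, 59.7]
ee_rot: [3.141, -0.002, 0.279]
force: [0.1, 0.5, 3.3]
grip_width: 18.0
```

step_arm --targets '[[[0.0028,-0.0096,0],0],[[0.0055,-0.0192,0],0],[[0.0083,-0.0288,0],0],[[0.011,-0.0384,0],0],[[0.0124,-0.0432,0],0]]'

```text
time: 16.07
tool_pos: [517.3, -57.0, 59.6]
ee_rot: [3.141, -0.002, 0.279]
force: [-2.6, 2.0, 6.9]
grip_width: 17.8
```

step_arm --targets '[[[0.0008,-0.0029,0],0],[[0.0017,-0.0058,0],0],[[0.0025,-0.0086,0],0],[[0.0025,-0.0086,0],0],[[0.0025,-0.0086,0],0]]'

```text
time: 16.48
tool_pos: [519.6, -65.2, 59.6]
ee_rot: [3.141, -0.002, 0.279]
force: [-0.5, -0.2, 6.2]
grip_width: 17.7
```

step_arm --targets '[[[0.0006,-0.0019,0],0],[[0.0011,-0.0038,0],0],[[0.0011,-0.0038,0],0]]'

```text
time: 16.73
tool_pos: [519.8, -65.9, 59.6]
ee_rot: [-3.139, -0.001, 0.281]
force: [-2.1, 6.6, 8.1]
grip_width: 18.0
```

step_arm --targets '[[[0.0006,-0.0019,0],0],[[0.0011,-0.0038,0],0],[[0.0011,-0.0038,0],0]]'

```text
time: 16.98
tool_pos: [519.7, -65.9, 59.5]
ee_rot: [-3.134, 0.001, 0.284]
force: [-3.7, 14.6, 11.9]
grip_width: 18.0
```

step_arm --targets '[[[-0.0033,0.0115,0],0],[[-0.0066,0.0231,0],0],[[-0.01,0.0346,0],0],[[-0.0133,0.0462,0],0],[[-0.0166,0.0577,0],0]]'

```text
time: 17.4
tool_pos: [505.4, -15.0, 59.5]
ee_rot: [3.14, -0.002, 0.279]
force: [1.0, -3.1, 6.7]
grip_width: 18.2
```

step_arm --targets '[[[-0.0033,0.0115,0],0],[[-0.0066,0.0231,0],0],[[-0.01,0.0346,0],0],[[-0.0133,0.0462,0],0],[[-0.0166,0.0577,0],0]]'

```text
time: 17.82
tool_pos: [488.9, 42.9, 59.5]
ee_rot: [3.14, -0.002, 0.279]
force: [0.8, -2.0, 6.2]
grip_width: 17.7
```

step_arm --targets '[[[-0.001,0.0035,0],0],[[-0.002,0.007,0],0],[[-0.003,0.0105,0],0],[[-0.0036,0.0125,0],0],[[-0.0036,0.0125,0],0]]'

```text
time: 18.23
tool_pos: [485.2, 55.9, 59.5]
ee_rot: [3.141, -0.002, 0.28]
force: [0.2, -0.0, 6.9]
grip_width: 18.1
```

step_arm --targets '[[[-0.0006,0.0019,0],0],[[-0.0011,0.0038,0],0],[[-0.0011,0.0038,0],0]]'

```text
time: 18.48
tool_pos: [484.2, 59.3, 59.5]
ee_rot: [3.141, -0.002, 0.279]
force: [0.2, -0.8, 7.3]
grip_width: 17.9
```

step_arm --targets '[[[-0.0006,0.0019,0],0],[[-0.0011,0.0038,0],0],[[-0.0011,0.0038,0],0]]'

```text
time: 18.73
tool_pos: [484.2, 59.3, 59.5]
ee_rot: [3.137, -0.003, 0.276]
force: [3.1, -9.4, 5.1]
grip_width: 18.0
```

step_arm --targets '[[[-0.0006,0.0019,0],0],[[-0.0011,0.0038,0],0],[[-0.0011,0.0038,0],0]]'

```text
time: 18.98
tool_pos: [484.3, 59.3, 59.5]
ee_rot: [3.133, -0.004, 0.273]
force: [5.5, -18.4, 2.4]
grip_width: 18.0
```

step_arm --targets '[[[0.0011,-0.0038,0],0],[[0.0011,-0.0038,0],0]]'

```text
time: 19.15
tool_pos: [484.3, 59.3, 59.5]
ee_rot: [3.137, -0.003, 0.276]
force: [3.3, -9.9, 5.0]
grip_width: 17.7
```

step_arm --targets '[[[0,0,0],0],[[0,0,0],0],[[0,0,0],0],[[0,0,0],0]]' --hand 0.4

```text
time: 19.48
tool_pos: [481.5, 63.7, 58.5]
ee_rot: [-3.141, 0.001, 0.281]
force: [0.6, 0.7, -0.2]
grip_width: 36.8
```

step_arm --targets '[[[0,0,0.015],0],[[0,0,0.035],0],[[0,0,0.065],0],[[0,0,0.1],0],[[0,0,0.14],0]]'

```text
time: 19.9
tool_pos: [480.4, 63.5, 199.1]
ee_rot: [-3.141, 0.004, 0.281]
force: [0.2, -0.4, -0.4]
grip_width: 37.3
```

step_arm --targets '[[[-0.01,-0.03,0.03],0],[[-0.02,-0.06,0.06],0],[[-0.04,-0.09,0.08],0],[[-0.05,-0.12,0.08],0],[[-0.05,-0.15,0.08],0]]'

```text
time: 20.32
tool_pos: [430.1, -87.9, 280.3]
ee_rot: [3.141, -0.002, 0.28]
force: [0.2, 0.4, -0.2]
grip_width: 37.6
```

step_arm --targets '[[[0,-0.03,0],0],[[0,-0.06,0],0],[[0,-0.09,0],0],[[0,-0.12,0],0],[[0,-0.12,0],0]]'

```text
time: 20.73
tool_pos: [431.0, -212.8, 278.7]
ee_rot: [3.138, 0.001, 0.272]
force: [0.5, -0.8, -0.5]
grip_width: 37.4
```

```bash
python3 - <<'E'
from h import *
print(arm.state()["tool_pos"],arm.state()["force"],arm.state()["time"])
p2,d2=arm.read_camera("side"); cv2.imwrite("pics/side7.png",p2); p,d=arm.read_camera("top"); cv2.imwrite("pics/top7.png",p)
panelfit(d2,cam("side"),[(270+x/3,80+y/3) for x,y in [(222,240),(295,315),(300,380),(225,310)]])
P=pts(cam("top"),d); k=(abs(P[...,2]-96)<5)&(abs(P[...,0]-490)<60)&(abs(P[...,1]-0)<110); Q=P[k]; print("post",k.sum(),np.median(Q,0))
cv2.imwrite("pics/f7.png",np.vstack([cv2.resize(p[110:310,200:420],(660,300)),cv2.resize(p2[130:330,230:450],(660,300))]))
E
```

```text
[ 431.03280068 -212.78535242  278.65473873] [ 0.48029144 -0.7778554  -0.5411613 ] 20.7333
n [-0.963 -0.271  0.001] N 530 rms 0.7 panel angle 1.572 yaw 0.275 center [634.3  33.3 151.8] X of face at center -7.6
post 58 [480.77649643  60.84476283  95.95077315]
```

View pics/f7.png

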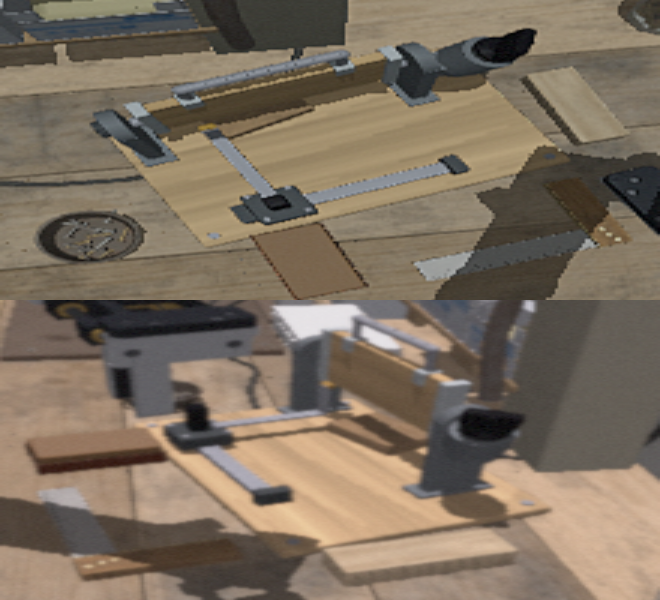

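```bash
python3 - <<'E'
from h import *
a=cv2.imread("pics/top0.png").astype(int);b=cv2.imread("pics/top7.png").astype(int)
for nme,(y0,y1,x0,x1) in dict(tin=(245,290,205,252),long=(150,208,372,412)).items(): print(nme,np.abs(a-b)[y0:y1,x0:x1].mean())
print(arm.job_done(), arm.state()["time"])
E
```

```text
tin 5.877068557919622
long 6.633045977011494
the job is handed in; nothing more can be done
the job is handed in; nothing more can be done
```

The job is done and handed in at about 21 s of the 66 s allowed, in the order asked, with the arm clear of everything.

- **Panel:** I gripped the bar and turned the panel upright with the bar on top. My last depth-image fit gave 1.572 rad, against 1.571 for exactly upright, and it did not shift during the later steps.
- **Wing knob:** I turned it clockwise to its stop. I then gripped it again and twisted harder. The moment rose at once to about 0.75 N m and the wing stayed at the same angle in the images, so I take it as locked.
- **Carriage:** I ran it to the right-hand stop (felt at about 15 N), then 130 mm to the left-hand stop (felt at about 18 N). It ran freely between, with only a few newtons of drag, and the last pictures show it still at the left stop.
- **Offcuts and tin:** The before and after top pictures show no movement of the long offcut or the tin. The short offcut under the panel was not compared by number. The last pictures show it lying under the panel, and nothing went near it.

**One check disagreed:** from the images the knob turned only about 1.2 rad, against the stated 1.35 rad. I put this down to measurement error or the knob not starting exactly at zero, because the stop was felt in both grips.

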